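Find the weighted cat and show it to the camera

ROBOT

A 6-joint arm with a two-finger parallel gripper is mounted at the origin on the work surface. World frame = base frame: x ahead of the robot, y to its left, z up, the work surface at z = 0. Lengths are in m, angles in degrees, forces in N, time in s.
With the tool pointing down it reaches from about 0.25 to 0.725 m from the base axis. Payload 9.7 kg.
Tool frame: the origin (TCP) lies midway between the tips of the shut fingers; the grasp point (between the pads) lies 19 mm behind it; y points along the fingers, x is the direction in which the jaws open and shut, and the axes are right-handed (so a half turn about y gives the same grasp; the last joint's range is limited). The gripper opens to 85 mm and grips with 20 to 120 N. Pads are 22 mm wide; open, the fingers measure 114 mm over their backs; the gripper's body (76 mm by 85 mm) begins 54 mm behind the grasp point. The pads swing forward as they close: fully open they stand 13 mm farther back than shut.
Start: joints at [65.718, 4.979, 10.078, 95.1, 0, 90], TCP at [0.226, 0.501, 0.231] pointing down, gripper open.
Joint ranges: [-179.16, 179.16], [-48.56, 103.87], [-65.8, 70.77], [-126.05, 130.52], [-82.76, 87.17], [-180, 180]. Speed limits (degrees/s): [127.2, 127.2, 147.25, 180, 180, 180].

INTERFACE

Orientations are given as [roll, pitch, yaw] about the fixed x, y, z axes, in that order (R = Rz(yaw) Ry(pitch) Rx(roll)).
In Python, from workcell import get_obs, camera, job_done gives the robot as it stands.
- The arm moves only by the tool play_rows, never from a script. Its argument "moves" is a list of rows, each a list of 3 entries, a list of its own where there are three numbers: the turn, a rotation vector about the tool's x, y, z in degrees, then the shift along the tool's x, y, z in m, then the opening in per cent of the stroke, from 0 (shut) to 100 (fully open). A call has exactly 5 rows; each row is the pose to reach, as a shift and turn from the pose commanded when the call began, along the tool's axes at that moment; what a row does not reach only later rows make up. A row lasts 1/10 s, in which the tool goes at most 50 mm and 8.59 degrees, less where a joint would pass 70% of its speed; a pose out of reach is approached as far as the arm can. A call with a gripper value outside its range is refused whole. The fingers move at their own pace and stop on an object; "grip_force" is the grip in N (left out, the last holds). Time passes only in rows, so rows that repeat a pose let the fingers close, or fill a call up. It gives the time, the measured TCP pose, the force and the opening at its end, in the units of the state.
- get_obs(): the state, without advancing time (a new reading comes with each control period).
- camera(name): name is "side" or "top" or "wrist"; returns a dict with "img" (400x640x3 uint8, red, green, blue), "fov_y" (degrees; the focal length in pixels is half the picture's height over the tangent of half this angle, whatever the lens; pixels are square), "cx", "cy" (the principal point, pixels), "world_from_camera" (4x4, takes a point from camera to world coordinates). Camera axes: x right, y up, looking along -z (the intrinsics and any distortion apply to the point x, -y, -z); pixel columns grow to the right and rows downward; lengths in m; the calibration is good to about 2 mm. A picture is of the moment at which its call begins. There is no depth.
- job_done(): hands the job in, once; it reports no verdict.
The state is a dict: "time": time; "q": joint angles; "qd": joint speeds; "joint_efforts": joint torques, N m; "ee_pos": TCP position; "tcp_rot": TCP orientation; "wrist_force": force on the tool from outside, world axes, zero at the start; "torque": the same for the moment, N m; "opening": finger opening in m.
Only numpy, scipy, OpenCV 4.12 (cv2) and the standard library are available. Lean on these libraries where they do the work, as an engineer would, in place of code of your own. Each camera call takes 0.05 s, during which the arm holds its last target.

TASK

Turn the photo light's dimmer knob fully clockwise to its stop. Then weigh the two black cat figurines on the cork mat by lifting them one at a time well clear of the mat, first the left one (as seen from the robot), which you stand gently back upright on the mat, then the right one; only one has a steel slug hidden in its plinth. Finish while still holding the heavier cat, upright and still, a few centimetres above the middle of the white display disc without touching it, with the lighter cat standing upright on the mat and let go, and everything else left where it was.

Things in the scene. Friction and masses are not known exactly. Their poses are not given: they have to be found in the camera images.
- dimmer (a joint): angle of the photo light's dimmer knob in rad: 0 fully down, 2.6 fully up at a hard end stop; it grows as the knob is turned clockwise seen from above. It stays where it is left; turning takes about 0.04 N m. It starts 0.5 to 1.5 rad short of the stop.
- dimmer_grip (a point): grip point of the black dimmer knob, on its vertical axis, 82 mm above the table; it turns with the knob. The knob is an upright bar 42 mm long (point x), 14 mm wide (point y), reaching 7 mm above this point, on a 44 mm disc whose top lies 23 mm below it. It sits on a fixed grey box 110 x 90 x 45 mm, left or right of the mat.
- mat: fixed cork mat 220 x 300 x 8 mm on which the two cats stand side by side along its y axis; origin at the centre of its underside on the table, z up.
- cat_left: the cat on the robot's left (larger y): sitting black cat on a square wood plinth 64 x 64 x 38 mm. Origin at the centre of the plinth's underside, z up, face to +x. Its flat sides at y = +-16 mm (32 mm thick) reach from 38 to 88 mm height, 46 mm long in x at the bottom, 34 mm at the top; head 30 mm wide, 81 to 107 mm; ear tips 117 mm. Grip across y at about 72 mm height.
- cat_right: the cat on the robot's right (smaller y); same looks, sizes and axes as cat_left. Either cat may be the heavy one: 0.37 to 0.52 kg in all, the light one 0.13 to 0.20 kg. The weight lies low, in the plinth, where the slug has under 1 mm of play.
- disc_top (a point): centre of the upper face of the white display disc (150 mm diameter, 70 mm above the table), z up.
- stand: the fixed display stand: black box 160 x 160 x 60 mm with the 10 mm thick white disc on top; origin at the centre of its underside on the table. On the other side of the mat from the dimmer.
- jar: bystander: closed glass jar, 72 mm diameter, 85 mm tall, origin at the centre of its underside, beyond the mat.
- pen_cup: bystander: grey pen cup with pens, 72 mm diameter, 150 mm tall with its pens, origin under its centre, beyond the mat.
- gift_boxes: bystander: two small stacked gift boxes, 80 x 80 x 58 mm, origin under their centre, beyond the mat.
- scraper: bystander: print scraper 190 mm long lying flat along its x axis, beyond the dimmer or stand on the right, origin at the middle of its length, under it.
- glue: bystander: white glue bottle, 44 mm diameter, 120 mm tall, origin under its centre, beyond the dimmer or stand on the left.
- tape_roll: bystander: roll of tape 44 mm diameter, 16 mm tall, lying on the near edge of the cork mat, origin under its centre.
- eraser: bystander: eraser 22 x 50 x 14 mm on the far edge of the cork mat, origin under its centre.
Things that resemble listed ones, but are neither listed nor needed, are in the scene too. What is shaped like the part that bears dimmer but purple is not meant. Leave any purple look-alike of the stand alone.

How it is judged:
By the outcome, as a careful person would: the job done as asked, in the order asked, and still so for the second after the job is handed in, while the arm keeps its last pose, push and grip.
It also fails if it takes over 72 s, if anything falls off the work surface, if the arm or the gripper's body presses on something with over 40 N, if the wrist force passes 120 N, or if a joint passes its speed limit or range.

## Working session

There is one attempt and no reset: what is moved stays moved. The work goes in short steps, Python scripts to look and compute and a tool call to move; the robot and the scene stay as the last step left them, time stands still between calls to the robot, and variables do not carry over. Pictures are saved under pics/ and viewed, and the job is handed in when it is done.

Besides the shell and the picture viewer there is one more tool, called after "Call:" by a JSON object that holds its "name" and its "arguments", one argument or row to a line. play_rows: Moves the arm, as the interface text tells. Its arguments: {"type":"object","properties":{"moves":{"type":"array"},"grip_force":{"type":"number"}},"required":["moves"]}

```bash
mkdir -p pics; ls; python3 - <<'E'
from workcell import get_obs,camera
import cv2,json,numpy as np
print(get_obs())
for n in("side","top","wrist"):
    c=camera(n); cv2.imwrite(f"pics/{n}0.png",c["img"][:,:,::-1]); 
    print(n,{k:(v.tolist() if hasattr(v,'tolist') else v) for k,v in c.items() if k!="img"})
E
```

```text
pics
{'time': 0.0, 'q': array([6.57181686e+01, 5.01261434e+00, 1.00347645e+01, 9.51005963e+01,
       8.93624897e-04, 9.00005202e+01]), 'qd': array([ 0.01487615,  0.00543792, -0.06681983, -0.00217291,  0.07294741,
        0.11725379]), 'joint_efforts': array([ 2.48256540e-03, -5.20385563e+01,  4.64808798e+01,  1.60274404e-02,
        1.62585047e-04,  3.78372150e-06]), 'ee_pos': array([0.22607388, 0.50113258, 0.23057133]), 'tcp_rot': array([-8.99991071e+01,  7.84461523e-02,  6.57176484e+01]), 'wrist_force': array([ 0.25439356,  0.6739879 , -0.37125091]), 'torque': array([-0.02975671, -0.02381891,  0.02659413]), 'opening': 0.08512450364974346}
side {'fov_y': 54.831106481523484, 'cx': 313.32498656819615, 'cy': 199.81365554484864, 'world_from_camera': [[0.7936487986455292, 0.4472417315587963, -0.4124274699396225, 0.06194414820310095], [-0.6083756218201013, 0.5825187984902629, -0.5390277842379426, -0.5424358453750332], [-0.0008289653272708474, 0.6787095718772135, 0.7344063111512155, 0.8410960090768623], [0.0, 0.0, 0.0, 1.0]]}
top {'fov_y': 43.89689984903945, 'cx': 315.2592975471832, 'cy': 196.83456925543953, 'world_from_camera': [[0.001973323353007931, 0.996274984310707, -0.08621056566131953, 0.3484184062317917], [-0.9999689651291063, 0.002623470476528296, 0.007428740221777177, 0.004817338954767053], [0.007627238921676652, 0.08619323082098151, 0.9962492420007518, 1.6237022562793006], [0.0, 0.0, 0.0, 1.0]]}
wrist {'fov_y': 68.7832886318748, 'cx': 316.8088151769064, 'cy': 200.32440139327593, 'world_from_camera': [[0.411409073032286, -0.8731192867424306, -0.26154404169298723, 0.1580816261714059], [0.9114507415460633, 0.3939978043995968, 0.11841991328922076, 0.5305093340965636], [-0.0003469320463513798, -0.2871035375029099, 0.9578994928443532, 0.37280595443465847], [0.0, 0.0, 0.0, 1.0]]}
```

View pictures.

View pics/side0.png

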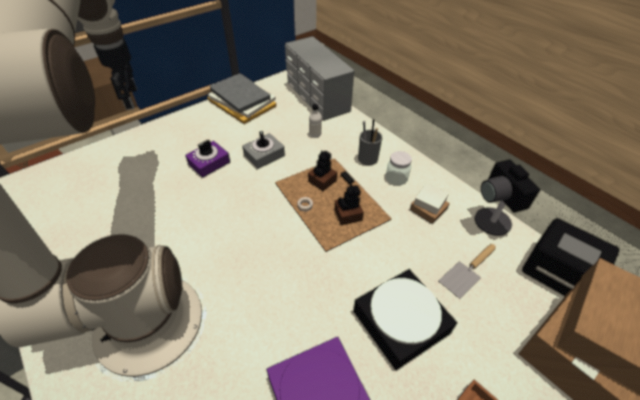

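View pics/top0.png

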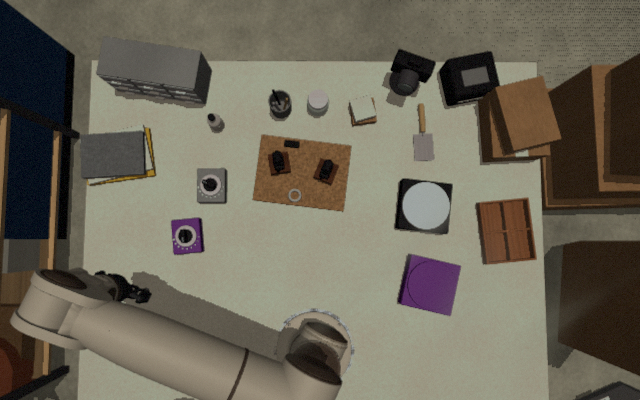

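View pics/wrist0.png

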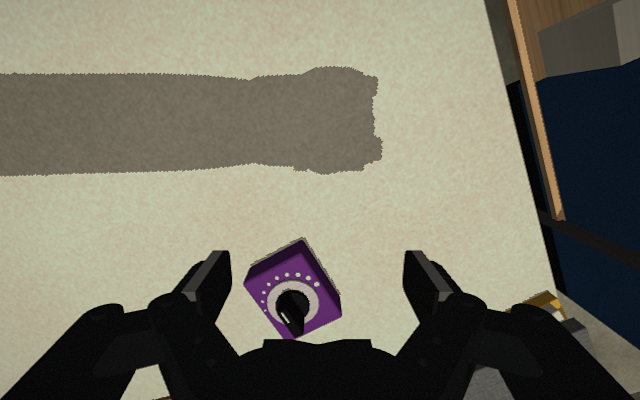

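```bash
cat > h.py <<'E'
from workcell import get_obs,camera
import cv2,numpy as np,pickle
from scipy.spatial.transform import Rotation as R
def snap(name,tag):
    c=camera(name); pickle.dump(c,open(f"pics/{tag}.pkl","wb")); cv2.imwrite(f"pics/{tag}.png",c["img"][:,:,::-1]); return c
def load(tag): return pickle.load(open(f"pics/{tag}.pkl","rb"))
def ray(c,u,v):
    f=200/np.tan(np.radians(c["fov_y"]/2)); T=np.array(c["world_from_camera"])
    d=T[:3,:3]@np.array([(u-c["cx"])/f,-(v-c["cy"])/f,-1]); return T[:3,3],d/np.linalg.norm(d)
def at(c,u,v,z):
    o,d=ray(c,u,v); return o+d*(z-o[2])/d[2]
def tri(obs):
    A=np.zeros((3,3));b=np.zeros(3)
    for c,u,v in obs:
        o,d=ray(c,u,v);P=np.eye(3)-np.outer(d,d);A+=P;b+=P@o
    p=np.linalg.solve(A,b)
    return p,[np.linalg.norm((np.eye(3)-np.outer(ray(*o)[1],ray(*o)[1]))@(p-ray(*o)[0])) for o in obs]
def proj(c,p):
    f=200/np.tan(np.radians(c["fov_y"]/2));T=np.array(c["world_from_camera"]);q=T[:3,:3].T@(np.array(p)-T[:3,3])
    return c["cx"]+f*q[0]/-q[2],c["cy"]-f*q[1]/-q[2]
def crop(tag,x0,y0,w,h,k,out):
    im=cv2.imread(f"pics/{tag}.png")[y0:y0+h,x0:x0+w]; im=cv2.resize(im,None,fx=k,fy=k,interpolation=cv2.INTER_CUBIC)
    for x in range((x0+9)//10*10,x0+w,10):
        cv2.line(im,((x-x0)*k,0),((x-x0)*k,6 if x%50 else 14),(0,0,255),1)
        if x%20==0: cv2.putText(im,str(x),((x-x0)*k,22),0,.35,(0,0,255),1)
    for y in range((y0+9)//10*10,y0+h,10):
        cv2.line(im,(0,(y-y0)*k),(6,(y-y0)*k),(0,0,255),1)
        if y%20==0: cv2.putText(im,str(y),(8,(y-y0)*k+4),0,.35,(0,0,255),1)
    cv2.imwrite(f"pics/{out}.png",im)
E
python3 - <<'E'
from h import *
snap("top","top1");snap("side","side1")
crop("top1",190,125,170,95,4,"c_top1")
crop("side1",235,115,160,140,4,"c_side1")
crop("top1",385,165,80,80,6,"c_top2")
E
```

```text
(no output)
```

View pics/c_top1.png

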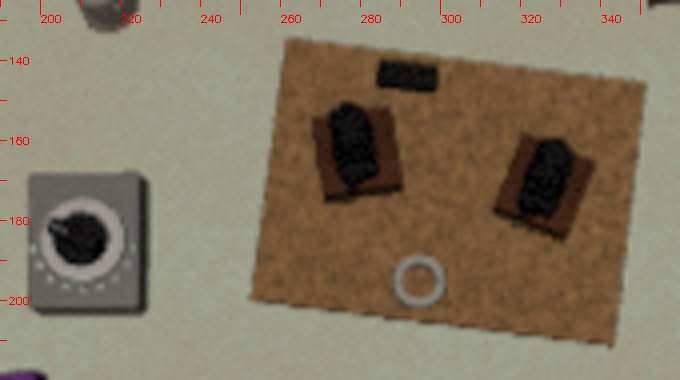

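View pics/c_side1.png

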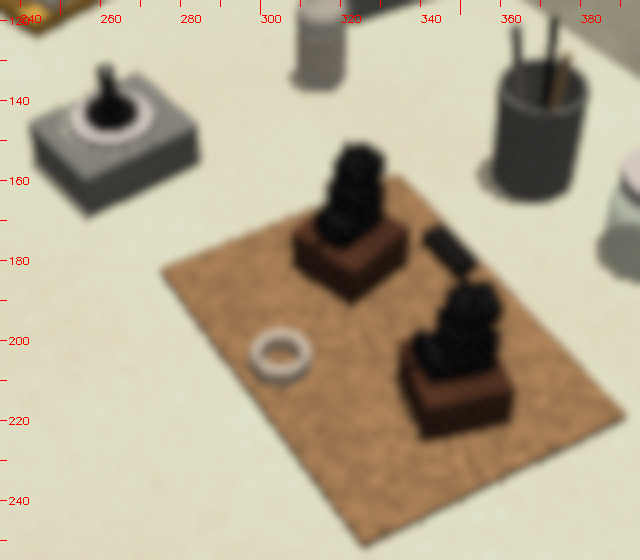

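View pics/c_top2.png

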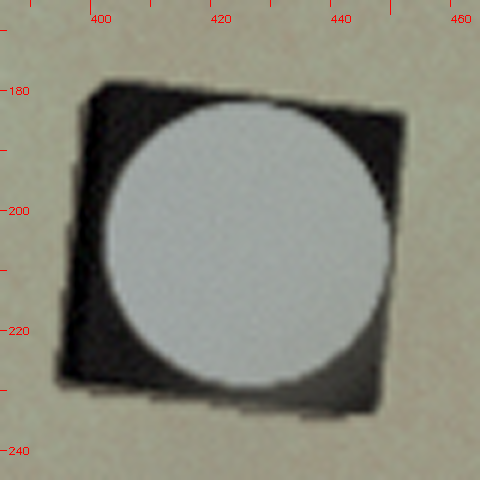

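```bash
python3 - <<'E'
from h import *
t=load("top1");s=load("side1")
np.set_printoptions(precision=4,suppress=True)
print("knob disc",at(t,209.5,184.5,.059),at(s,259,142,.059))
print("disc",at(t,425.5,205.5,.07), tri([(t,425.5,205.5),(s,405,310)]))
for n,u,v in [("mTL",261,134.5),("mTR",348.5,146),("mBR",341.5,211.5),("mBL",252,199.5)]: print(n,at(t,u,v,.008))
for n,u,v in [("mL",273,182),("mR",388.5,219),("mB",323,251)]: print(n,at(s,u,v,.008))
print("catL top corners");[print(at(t,u,v,.046)) for u,v in[(268,154.5),(286.5,151.5),(291,172),(272,175)]]
print("catR");[print(at(t,u,v,.046)) for u,v in[(319,158.5),(336,166),(329,185),(311,177.5)]]
for n,u,v in[("taperoll",293.5,195)]: print(n,at(t,u,v,.02))
E
```

```text
knob disc [0.5221 0.3281 0.059 ] [0.5166 0.338  0.059 ]
disc [ 0.4564 -0.3533  0.07  ] (array([ 0.4561, -0.3532,  0.0687]), [np.float64(0.0005675075305882884), np.float64(0.0005675075305882263)])
mTL [0.6943 0.1723 0.008 ]
mTR [ 0.6568 -0.1166  0.008 ]
mBR [ 0.4405 -0.0929  0.008 ]
mBL [0.479  0.1992 0.008 ]
mL [0.4768 0.2037 0.008 ]
mR [ 0.6528 -0.118   0.008 ]
mB [ 0.4388 -0.0914  0.008 ]
catL top corners
[0.621  0.1451 0.046 ]
[0.631  0.0858 0.046 ]
[0.5646 0.0709 0.046 ]
[0.5547 0.1317 0.046 ]
catR
[ 0.6086 -0.0187  0.046 ]
[ 0.5844 -0.0733  0.046 ]
[ 0.5231 -0.0508  0.046 ]
[0.547  0.0068 0.046 ]
taperoll [0.493  0.0634 0.02  ]
```

```bash
cat >> h.py <<'E'
def go(pos,yaw):
    o=get_obs();Rc=R.from_euler("xyz",o["tcp_rot"],degrees=True);Rt=R.from_euler("xyz",[-90,0,yaw],degrees=True)
    tv=(Rc.inv()*Rt).as_rotvec(degrees=True); sh=Rc.as_matrix().T@(np.array(pos)-o["ee_pos"])
    print("turn",np.round(tv,2),"shift",np.round(sh,4),"| now",np.round(o["ee_pos"],4),np.round(o["tcp_rot"],2),"t",round(o["time"],2))
E
python3 -c "
from h import *
go([.50,.315,.24],32)"
```

```text
turn [ 1.000e-02  3.372e+01 -4.000e-02] shift [-0.0571 -0.009  -0.3262] | now [0.2261 0.5012 0.231 ] [-9.000e+01  4.000e-02  6.572e+01] t 0.25
```

Call:
{"name": "play_rows", "arguments": {
  "moves": [
    [[0,34,0],[-0.057,-0.009,-0.326],100],
    [[0,34,0],[-0.057,-0.009,-0.326],100],
    [[0,34,0],[-0.057,-0.009,-0.326],100],
    [[0,34,0],[-0.057,-0.009,-0.326],100],
    [[0,34,0],[-0.057,-0.009,-0.326],100]
  ]
}}

```text
time: 0.75
ee_pos: [0.4342, 0.3595, 0.2382]
tcp_rot: [-90.0, -0.0, 31.4]
wrist_force: [1.1, 0.2, 0.7]
opening: 0.0853
```

```bash
python3 -c "
from h import *
go([.50,.315,.24],32)"
```

```text
turn [-0.   -0.56  0.01] shift [ 0.0329 -0.0018 -0.0722] | now [0.4342 0.3595 0.2382] [-9.000e+01 -1.000e-02  3.144e+01] t 0.75
```

Call:
{"name": "play_rows", "arguments": {
  "moves": [
    [[0,0,0],[0.033,-0.002,-0.072],100],
    [[0,0,0],[0.033,-0.002,-0.072],100],
    [[0,0,0],[0.033,-0.002,-0.072],100],
    [[0,0,0],[0.033,-0.002,-0.072],100],
    [[0,0,0],[0.033,-0.002,-0.072],100]
  ]
}}

```text
time: 1.25
ee_pos: [0.4982, 0.3174, 0.2401]
tcp_rot: [-90.0, 0.0, 31.8]
wrist_force: [-0.7, -0.0, 0.2]
opening: 0.0857
```

```bash
python3 -c "
from h import *
snap('wrist','w1'); o=get_obs();print(o['ee_pos'],o['tcp_rot'],o['q'])"
```

```text
[0.49802567 0.31763814 0.24017697] [-8.99895746e+01  1.60093421e-03  3.17843489e+01] [3.25244761e+01 1.09480070e+01 1.77198332e+01 9.67732924e+01
 1.04451796e-02 9.07401272e+01]
```

View pics/w1.png

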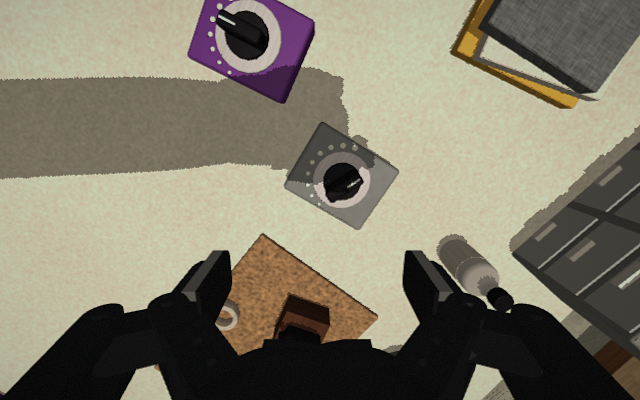

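```bash
python3 -c "
from h import *
crop('w1',275,110,135,130,6,'c_w1')
print(at(load('w1'),343,182,.059), at(load('w1'),343,182,.089))"
```

```text
[0.52315769 0.33067409 0.059     ] [0.51713331 0.33512491 0.089     ]
```

View pics/c_w1.png

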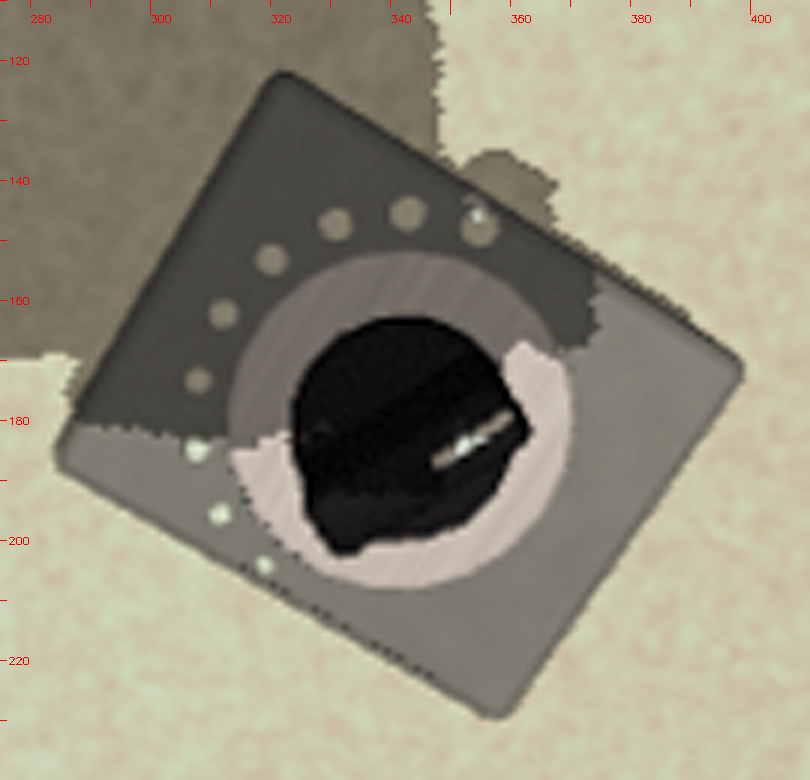

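```bash
python3 -c "
from h import *
im=cv2.imread('pics/w1.png'); im=np.clip(im.astype(float)*5,0,255).astype('uint8'); cv2.imwrite('pics/w1b.png',im)
crop('w1b',310,150,65,65,10,'c_w1b')
c=load('w1')
a=at(c,347,187.3,.089);b=at(c,360,179.3,.089);print(a,b,np.degrees(np.arctan2(*(b-a)[1::-1])))"
```

```text
[0.52372607 0.33260207 0.089     ] [0.53040792 0.34666844 0.089     ] 64.59120368840705
```

View pics/c_w1b.png

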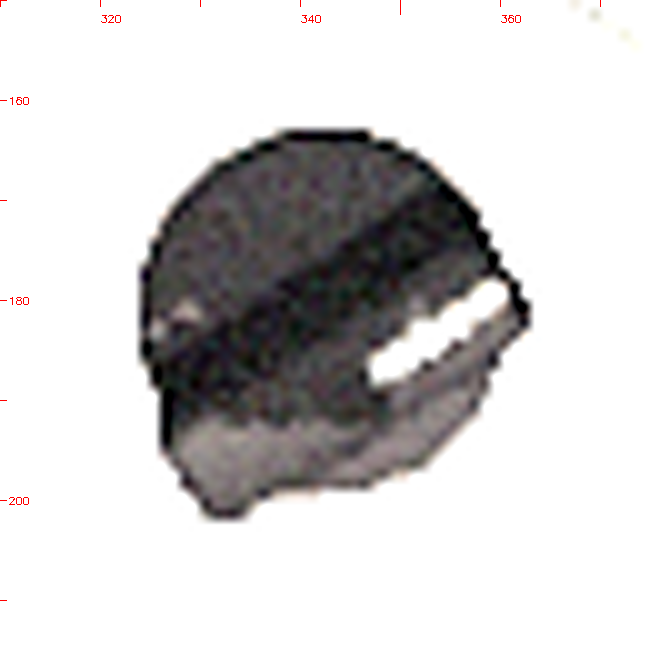

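```bash
python3 -c "
from h import *
c=load('w1')
P=[at(c,u,v,.089) for u,v in[(326,193),(359.5,176.5),(363,182),(331.5,201.5)]]
for p in P:print(p)
print(np.mean(P,0)); d=P[1]-P[0];e=P[2]-P[3];print([np.degrees(np.arctan2(x[1],x[0])) for x in(d,e)],np.linalg.norm(d),np.linalg.norm(P[0]-P[3]))
print(at(c,341,181,.059),at(c,344.5,188.6,.089))"
```

```text
[0.50851948 0.31602318 0.089     ]
[0.5283285  0.34882234 0.089     ]
[0.53462656 0.34594184 0.089     ]
[0.51835458 0.3112471  0.089     ]
[0.52245728 0.33050861 0.089     ]
[np.float64(58.87016390208984), np.float64(64.87322382450019)] 0.03831686420162039 0.010933450501077772
[0.52059584 0.33045385 0.059     ] [0.52228893 0.33008394 0.089     ]
```

Call:
{"name": "play_rows", "arguments": {
  "moves": [
    [[0,-43,0],[0.01,0.02,0],50],
    [[0,-43,0],[0.01,0.02,0],50],
    [[0,-43,0],[0.01,0.02,0],50],
    [[0,-43,0],[0.01,0.02,0],50],
    [[0,-43,0],[0.01,0.02,0],50]
  ]
}}

```text
time: 1.8
ee_pos: [0.5063, 0.3232, 0.2203]
tcp_rot: [-90.0, -0.0, 75.2]
wrist_force: [0.0, 0.0, 0.4]
opening: 0.0424
```

Call:
{"name": "play_rows", "arguments": {
  "moves": [
    [[0,-43,0],[0,0.03,0],50],
    [[0,-43,0],[0,0.03,0],50],
    [[0,-43,0],[0,0.03,0],50],
    [[0,-43,0],[0,0.03,0],50],
    [[0,-43,0],[0,0.03,0],50]
  ]
}}

```text
time: 2.3
ee_pos: [0.5063, 0.3232, 0.1903]
tcp_rot: [-90.0, -0.0, 118.1]
wrist_force: [-0.2, 0.2, 0.3]
opening: 0.0426
```

```bash
python3 -c "
from h import *
go([.522,.3305,.15],153)"
```

```text
turn [ 2.000e-02 -3.488e+01  0.000e+00] shift [-0.0009  0.0403 -0.0173] | now [0.5063 0.3232 0.1903] [-9.0010e+01 -1.0000e-02  1.1812e+02] t 2.3
```

Call:
{"name": "play_rows", "arguments": {
  "moves": [
    [[0,-35,0],[-0.001,0.03,-0.017],50],
    [[0,-35,0],[-0.001,0.03,-0.017],50],
    [[0,-35,0],[-0.001,0.03,-0.017],50],
    [[0,-35,0],[-0.001,0.03,-0.017],50],
    [[0,-35,0],[-0.001,0.03,-0.017],50]
  ]
}}

```text
time: 2.8
ee_pos: [0.522, 0.3302, 0.1603]
tcp_rot: [-90.0, 0.0, 152.9]
wrist_force: [-1.6, -0.3, 0.1]
opening: 0.0431
```

```bash
python3 -c "
from h import *
c=snap('wrist','w2');go([.522,.3305,.066],153); print(proj(c,[.522,.3305,.089]))
im=cv2.imread('pics/w2.png'); im=np.clip(im.astype(float)*2.5,0,255).astype('uint8'); cv2.imwrite('pics/w2b.png',im)
crop('w2b',220,140,200,200,4,'c_w2b')"
```

```text
turn [ 0.02 -0.35 -0.  ] shift [ 0.0003  0.0943 -0.0003] | now [0.5221 0.33   0.1603] [-90.02   0.   152.65] t 2.85
(np.float64(315.81252920614276), np.float64(213.5411883772088))
```

View pics/c_w2b.png

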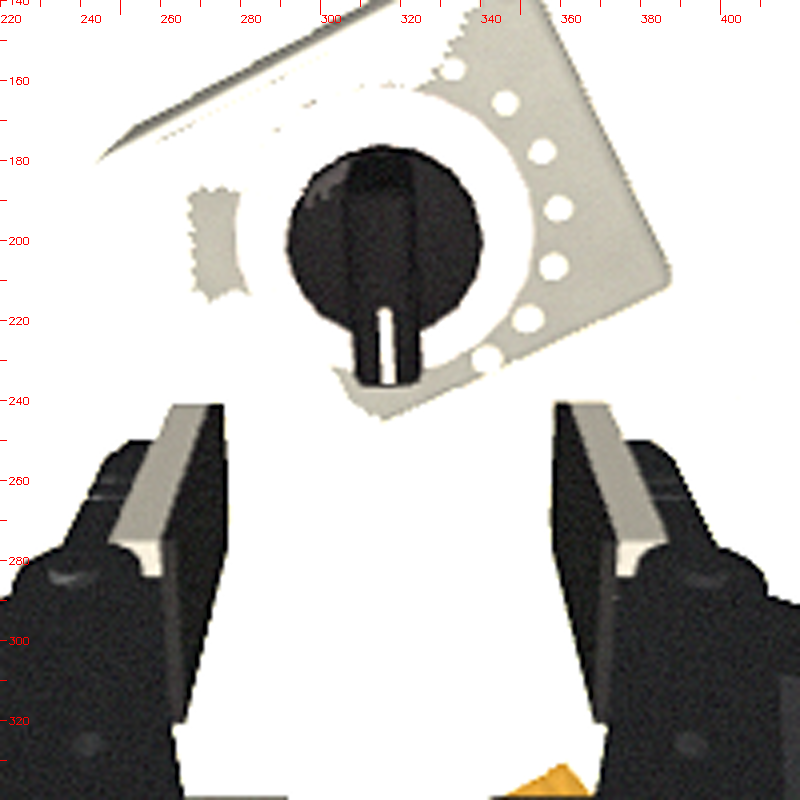

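```bash
python3 -c "
from h import *
a=load('w1');b=load('w2')
print(tri([(a,360.5,179),(b,316.2,235)]));print(tri([(a,347,187.3),(b,315.3,217.5)]))
p=at(b,316.2,235.5,.089);q=at(b,315.3,217.5,.089);print(p,q,np.degrees(np.arctan2(*(p-q)[1::-1])),p-.021*np.array([np.cos(np.radians(63)),np.sin(np.radians(63)),0]))"
```

```text
(array([0.53051444, 0.34706704, 0.08801602]), [np.float64(0.0003859846336741085), np.float64(0.0003859846336738899)])
(array([0.5235398 , 0.3328015 , 0.09023036]), [np.float64(8.682617651238606e-05), np.float64(8.682617651268325e-05)])
[0.53012071 0.34699973 0.089     ] [0.52383898 0.33321279 0.089     ] 65.50458831904271 [0.52058691 0.32828859 0.089     ]
```

Call:
{"name": "play_rows", "arguments": {
  "moves": [
    [[0,-1,0],[0,0.03,0],50],
    [[0,-1,0],[0,0.06,0],50],
    [[0,-1,0],[0,0.08,0],50],
    [[0,-1,0],[0,0.092,0],50],
    [[0,-1,0],[0,0.094,0],50]
  ]
}}

```text
time: 3.35
ee_pos: [0.522, 0.3291, 0.0648]
tcp_rot: [-89.9, -0.1, 153.6]
wrist_force: [-0.4, 0.4, 0.2]
opening: 0.0425
```

Call:
{"name": "play_rows", "arguments": {
  "grip_force": 40,
  "moves": [
    [[0,0,0],[0,0,0],30],
    [[0,0,0],[0,0,0],15],
    [[0,0,0],[0,0,0],0],
    [[0,0,0],[0,0,0],0],
    [[0,0,0],[0,0,0],0]
  ]
}}

```text
time: 3.85
ee_pos: [0.5232, 0.3299, 0.0677]
tcp_rot: [-90.1, 0.0, 153.7]
wrist_force: [-2.5, 1.7, 7.0]
opening: 0.0134
```

```bash
python3 -c "
from h import *
print(get_obs())"
```

```text
{'time': 3.85, 'q': array([ 3.22156930e+01,  1.40951103e+01,  2.32373601e+00,  7.81006700e+01,
        4.37917001e-02, -3.14453640e+01]), 'qd': array([-0.0536515 , -0.09774968, -0.00244163, -0.17731974,  0.09184067,
        0.00476002]), 'joint_efforts': array([-1.85825597e+00, -5.84275639e+01,  4.41635513e+01, -6.04769345e-01,
       -8.84924177e-01, -3.65944253e-02]), 'ee_pos': array([0.5231815, 0.3299226, 0.0676551]), 'tcp_rot': array([-9.01320094e+01,  2.93923004e-02,  1.53661072e+02]), 'wrist_force': array([-2.54068011,  1.7378434 ,  6.96532442]), 'torque': array([0.42772223, 0.63538981, 0.02228648]), 'opening': 0.013410411017122393}
```

Call:
{"name": "play_rows", "arguments": {
  "moves": [
    [[0,0,0],[0,-0.002,0],0],
    [[0,6,0],[0,-0.003,0],0],
    [[0,12,0],[0,-0.003,0],0],
    [[0,18,0],[0,-0.003,0],0],
    [[0,24,0],[0,-0.003,0],0]
  ]
}}

```text
time: 4.35
ee_pos: [0.5228, 0.33, 0.0678]
tcp_rot: [-90.0, -0.1, 129.4]
wrist_force: [2.6, 7.5, -11.8]
opening: 0.013
```

```bash
cat > s.py <<'E'
from h import *
np.set_printoptions(precision=3,suppress=True)
o=get_obs()
for k in('time','q','ee_pos','tcp_rot','wrist_force','torque','opening'):print(k,o[k])
print(o['joint_efforts'][5])
E
python3 s.py
```

```text
time 4.35
q [32.229 14.198  2.461 78.272  0.064 -7.209]
ee_pos [0.523 0.33  0.068]
tcp_rot [-89.998  -0.065 129.438]
wrist_force [  2.601   7.461 -11.849]
torque [ 1.619 -0.602  0.045]
opening 0.013033675176225062
-1.6772091016173363
```

Call:
{"name": "play_rows", "arguments": {
  "moves": [
    [[0,4,0],[0,0.001,0],0],
    [[0,8,0],[0,0.0015,0],0],
    [[0,12,0],[0,0.0015,0],0],
    [[0,16,0],[0,0.0015,0],0],
    [[0,20,0],[0,0.0015,0],0]
  ]
}}

```text
time: 4.85
ee_pos: [0.5219, 0.3295, 0.0681]
tcp_rot: [-89.9, -0.0, 109.7]
wrist_force: [-5.4, 0.8, 4.3]
opening: 0.0128
```

```bash
python3 s.py
```

```text
time 4.85
q [32.248 14.107  2.384 78.343  0.042 12.55 ]
ee_pos [0.522 0.33  0.068]
tcp_rot [-89.926  -0.027 109.699]
wrist_force [-5.391  0.829  4.256]
torque [-0.046  1.397  2.862]
opening 0.012834123236424905
1.6432460770010948
```

Call:
{"name": "play_rows", "arguments": {
  "moves": [
    [[0,1,0],[0,0,0],0],
    [[0,2,0],[0,0,0],0],
    [[0,3,0],[0,0,0],0],
    [[0,3,0],[0,0,0],0],
    [[0,3,0],[0,0,0],0]
  ]
}}

```text
time: 5.35
ee_pos: [0.5218, 0.3295, 0.0681]
tcp_rot: [-89.9, 0.0, 107.0]
wrist_force: [-4.6, -0.6, 3.0]
opening: 0.013
```

```bash
python3 s.py
```

```text
time 5.35
q [32.263 14.101  2.381 78.347  0.016 15.26 ]
ee_pos [0.522 0.33  0.068]
tcp_rot [-89.93    0.002 107.003]
wrist_force [-4.559 -0.611  3.028]
torque [-0.186  1.246  3.838]
opening 0.013021544076193298
3.8425442576408386
```

Call:
{"name": "play_rows", "arguments": {
  "moves": [
    [[0,0,0],[0,0,0],20],
    [[0,0,0],[0,0,0],40],
    [[0,0,0],[0,0,0],50],
    [[0,0,0],[0,-0.02,0],50],
    [[0,0,0],[0,-0.06,0],50]
  ]
}}

```text
time: 5.85
ee_pos: [0.5218, 0.3281, 0.1252]
tcp_rot: [-89.7, 0.1, 106.6]
wrist_force: [1.3, 1.3, 0.4]
opening: 0.0428
```

Call:
{"name": "play_rows", "arguments": {
  "moves": [
    [[0,0,0],[0,-0.03,0],50],
    [[0,0,0],[0,-0.05,0],50],
    [[0,0,0],[0,-0.05,0],50],
    [[0,0,0],[0,-0.05,0],50],
    [[0,0,0],[0,-0.05,0],50]
  ]
}}

```text
time: 6.35
ee_pos: [0.5226, 0.3289, 0.1763]
tcp_rot: [-89.9, 0.0, 106.6]
wrist_force: [-0.4, -0.2, 0.5]
opening: 0.0428
```

```bash
python3 s.py;python3 -c "
from h import *
c=snap('wrist','w3')
im=cv2.imread('pics/w3.png'); im=np.clip(im.astype(float)*2.5,0,255).astype('uint8'); cv2.imwrite('pics/w3b.png',im)
crop('w3b',220,140,200,200,4,'c_w3b')"
```

```text
time 6.35
q [32.189 13.702 13.847 90.239 -0.01  15.549]
ee_pos [0.523 0.329 0.176]
tcp_rot [-89.912   0.035 106.64 ]
wrist_force [-0.402 -0.247  0.452]
torque [-0.021  0.008 -0.014]
opening 0.04275004686573407
0.0035880663926946
```

View pics/c_w3b.png

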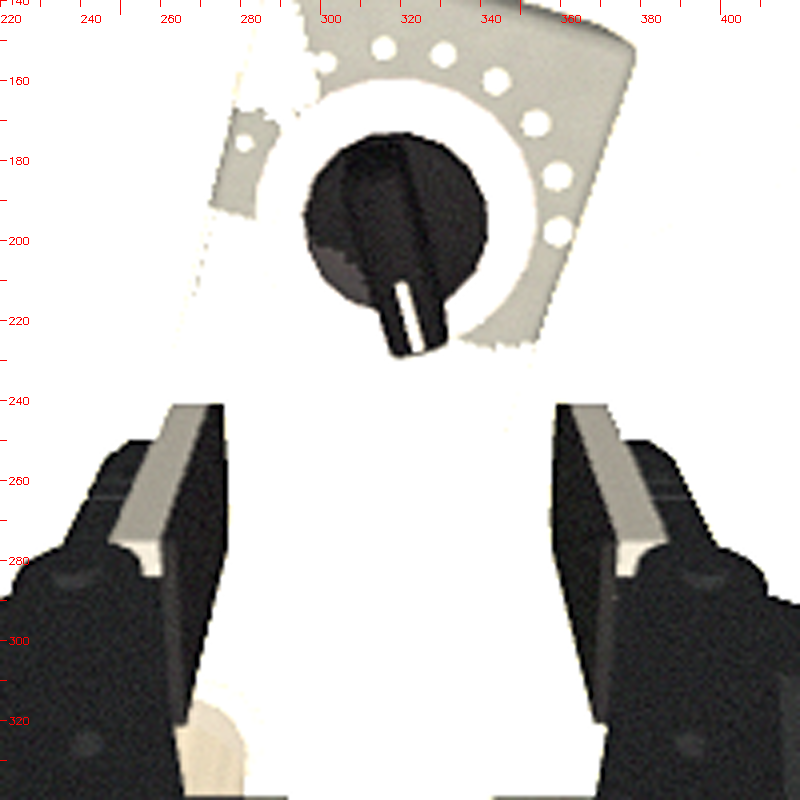

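```bash
python3 -c "
from h import *
b=load('w3')
p=at(b,324.3,227.5,.089);q=at(b,319.8,211,.089);print(p,q,np.degrees(np.arctan2(*(p-q)[1::-1])))
go([.48,.06,.26],100)"
```

```text
[0.53813183 0.33979902 0.089     ] [0.52516398 0.33192076 0.089     ] 31.27963567068872
turn [-0.11  6.65 -0.04] shift [-0.2455 -0.0835  0.1179] | now [0.5225 0.3289 0.1761] [-8.9890e+01  4.0000e-02  1.0665e+02] t 6.4
```

Call:
{"name": "play_rows", "arguments": {
  "moves": [
    [[0,8,0],[-0.04,-0.05,0.0],70],
    [[0,8,0],[-0.1,-0.1,0.02],70],
    [[0,8,0],[-0.15,-0.1,0.03],70],
    [[0,8,0],[-0.2,-0.1,0.05],70],
    [[0,8,0],[-0.24,-0.1,0.06],70]
  ]
}}

```text
time: 6.9
ee_pos: [0.5336, 0.1129, 0.2754]
tcp_rot: [-90.0, 0.0, 98.7]
wrist_force: [0.8, -0.3, 1.1]
opening: 0.06
```

```bash
python3 -c "
from h import *
go([.56,.06,.27],100)"
```

```text
turn [ 0.01 -1.31 -0.01] shift [-0.0563  0.0054 -0.0181] | now [0.5336 0.1129 0.2754] [-9.001e+01  1.000e-02  9.869e+01] t 6.9
```

```bash
python3 -c "
from h import *
c=snap('wrist','w4')"
```

Call:
{"name": "play_rows", "arguments": {
  "moves": [
    [[0,0,0],[-0.05,0.005,-0.04],70],
    [[0,0,0],[-0.06,0.005,-0.06],70],
    [[0,0,0],[-0.06,0.005,-0.06],70],
    [[0,0,0],[-0.06,0.005,-0.06],70],
    [[0,0,0],[-0.06,0.005,-0.06],70]
  ]
}}

```text
time: 7.45
ee_pos: [0.6016, 0.0648, 0.2701]
tcp_rot: [-90.0, -0.0, 98.7]
wrist_force: [-0.3, -0.7, 0.1]
opening: 0.0599
```

```bash
python3 -c "
from h import *
c=snap('wrist','w5')
for t in('w4','w5'):
  im=cv2.imread(f'pics/{t}.png'); im=np.clip((im/255.)**.5*255,0,255).astype('uint8'); cv2.imwrite(f'pics/{t}b.png',im)"
```

```text
(no output)
```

View pics/w4b.png

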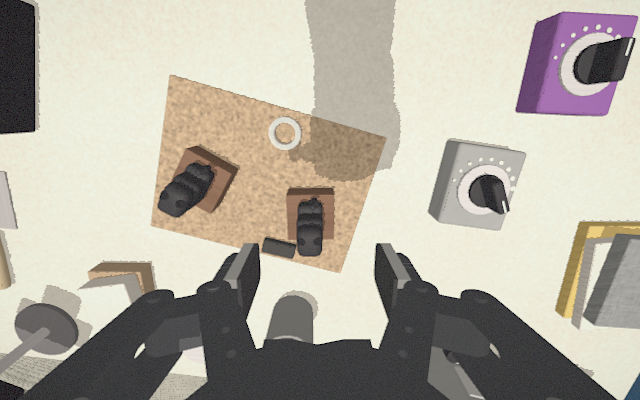

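View pics/w5b.png

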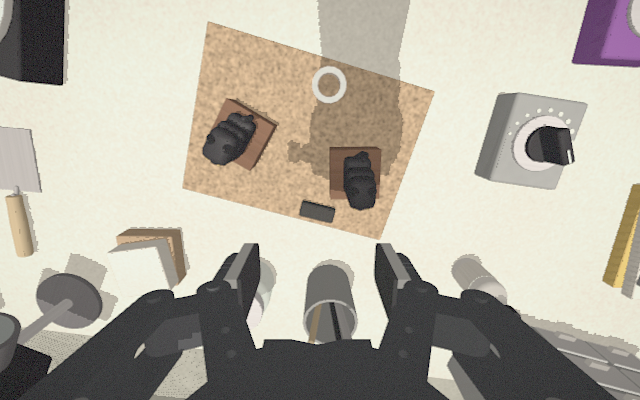

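```bash
python3 -c "
from h import *
crop('w4b',150,135,200,130,4,'c_w4')
crop('w5b',190,90,200,130,4,'c_w5')"
```

```text
(no output)
```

View pics/c_w4.png

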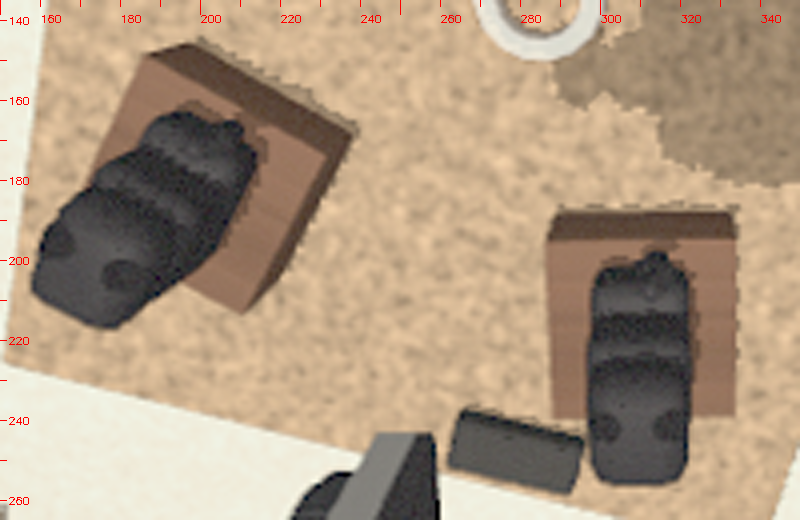

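View pics/c_w5.png

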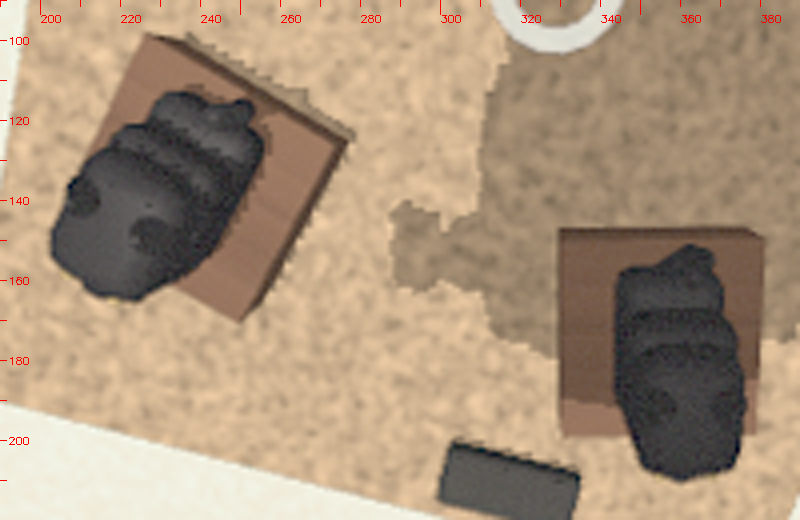

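```bash
python3 -c "
from h import *
np.set_printoptions(precision=4,suppress=True)
a=load('w4');b=load('w5')
L4=[(287,195),(333,195),(333.5,239),(288.5,239)];L5=[(329,147.5),(380,148.5),(377.5,199),(330,199)]
R4=[(184.5,149),(230,173),(209,213)];R5=[(227,98.5),(275,125.5),(249,170)]
yaw=lambda d:np.degrees(np.arctan2(d[1],d[0]))
for A,B in((L4,L5),(R4,R5)):
  print([tri([(a,*p),(b,*q)])[0] for p,q in zip(A,B)])
  for c,S in((a,A),(b,B)):
    P=[at(c,*p,.046) for p in S]
    print('ctr',(P[0]+P[2])/2, (P[1]+P[3])/2 if len(P)>3 else '', 'yawy',yaw(P[1]-P[0])-90,'yawx',yaw(P[2]-P[1]), np.linalg.norm(P[1]-P[0]),np.linalg.norm(P[2]-P[1]), yaw(P[3]-P[0])if len(P)>3 else '')
# ears mid
print('earsL',tri([(a,309,242),(b,360,191)]),'earsR',tri([(a,171.5,199.5),(b,219,144)]))
"
```

```text
[array([0.5677, 0.0762, 0.0457]), array([0.5583, 0.1371, 0.0493]), array([0.6247, 0.1499, 0.039 ]), array([0.6341, 0.0873, 0.0394])]
ctr [0.5953 0.1137 0.046 ] [0.5955 0.1129 0.046 ] yawy 8.678860804938864 yawx 10.221400007747153 0.060738761937638726 0.06319396824943063 8.882116859758103
ctr [0.5945 0.1111 0.046 ] [0.5951 0.1118 0.046 ] yawy 7.55972476962819 yawx 9.36592821124431 0.06341391850214005 0.06543120041427355 10.483056317255947
[array([ 0.5275, -0.0528,  0.0542]), array([0.5488, 0.0055, 0.0563]), array([ 0.6087, -0.0213,  0.0489])]
ctr [ 0.5691 -0.0398  0.046 ]  yawy -20.63012681683294 yawx -22.380962113784623 0.0627870713164538 0.06378637181475035 
ctr [ 0.5688 -0.038   0.046 ]  yawy -20.481916901599618 yawx -24.09192375889808 0.06366909390883026 0.06511619322338275 
earsL (array([0.6016, 0.1126, 0.1083]), [np.float64(0.001625835943673922), np.float64(0.001625835943673969)]) earsR (array([ 0.572 , -0.0392,  0.1168]), [np.float64(0.0003634702522081634), np.float64(0.0003634702522080477)])
```

```bash
python3 -c "
from h import *
go([.595,.112,.17],99.5)"
```

```text
turn [-0.   -0.79  0.  ] shift [ 0.0475  0.1006 -0.0007] | now [0.6015 0.065  0.2706] [-90.    -0.    98.71] t 7.5
```

Call:
{"name": "play_rows", "arguments": {
  "moves": [
    [[0,-1,0],[0.03,0.01,-0.001],70],
    [[0,-1,0],[0.047,0.04,-0.001],70],
    [[0,-1,0],[0.047,0.08,-0.001],70],
    [[0,-1,0],[0.047,0.1,-0.001],70],
    [[0,-1,0],[0.047,0.1,-0.001],70]
  ]
}}

```text
time: 8.0
ee_pos: [0.594, 0.1116, 0.1677]
tcp_rot: [-89.8, 0.0, 99.8]
wrist_force: [0.1, -0.5, 0.2]
opening: 0.0601
```

```bash
python3 -c "
from h import *
c=snap('wrist','w6')
im=cv2.imread('pics/w6.png'); im=np.clip((im/255.)**.5*255,0,255).astype('uint8'); cv2.imwrite('pics/w6b.png',im)
go([.595,.112,.06],99.5)"; python3 s.py
```

```text
turn [-0.08  0.23 -0.  ] shift [ 0.0005  0.1101 -0.0003] | now [0.5949 0.1115 0.1701] [-89.92   0.    99.73] t 8.05
time 8.05
q [10.617 11.899 11.044 89.225  0.001  0.889]
ee_pos [0.595 0.112 0.17 ]
tcp_rot [-89.92    0.     99.728]
wrist_force [-0.291  0.217 -0.06 ]
torque [-0.008  0.01   0.042]
opening 0.059924286417465215
0.0030949086067266762
```

View pics/w6b.png

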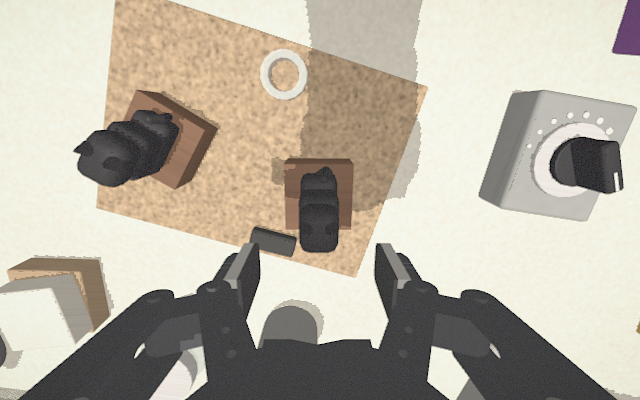

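Call:
{"name": "play_rows", "arguments": {
  "grip_force": 40,
  "moves": [
    [[0,0,0],[0.001,0.03,0],70],
    [[0,0,0],[0.001,0.06,0],70],
    [[0,0,0],[0.001,0.085,0],70],
    [[0,0,0],[0.001,0.105,0],70],
    [[0,0,0],[0.001,0.11,0],70]
  ]
}}

```text
time: 8.55
ee_pos: [0.5957, 0.1121, 0.0603]
tcp_rot: [-90.0, 0.0, 99.7]
wrist_force: [-0.5, 0.2, 0.0]
opening: 0.0596
```

Call:
{"name": "play_rows", "arguments": {
  "moves": [
    [[0,0,0],[0,0,0],60],
    [[0,0,0],[0,0,0],50],
    [[0,0,0],[0,0,0],40],
    [[0,0,0],[0,0,0],30],
    [[0,0,0],[0,0,0],20]
  ]
}}

```text
time: 9.05
ee_pos: [0.5969, 0.1122, 0.0622]
tcp_rot: [-90.2, -0.0, 99.7]
wrist_force: [0.1, 1.2, 7.4]
opening: 0.0316
```

```bash
python3 s.py
```

```text
time 9.05
q [10.637 12.649  0.001 77.181  0.01   0.972]
ee_pos [0.597 0.112 0.062]
tcp_rot [-90.17   -0.013  99.665]
wrist_force [0.051 1.2   7.394]
torque [0.109 0.141 0.01 ]
opening 0.03160562639052834
-0.001240408601006493
```

Call:
{"name": "play_rows", "arguments": {
  "moves": [
    [[0,0,0],[0,-0.005,0],20],
    [[0,0,0],[0,-0.025,0],20],
    [[0,0,0],[0,-0.055,0],20],
    [[0,0,0],[0,-0.085,0],20],
    [[0,0,0],[0,-0.1,0],20]
  ]
}}

```text
time: 9.55
ee_pos: [0.5966, 0.112, 0.1633]
tcp_rot: [-90.2, 0.0, 99.7]
wrist_force: [0.6, 0.9, -1.5]
opening: 0.0316
```

Call:
{"name": "play_rows", "arguments": {
  "moves": [
    [[0,0,0],[0,0,0],20],
    [[0,0,0],[0,0,0],20],
    [[0,0,0],[0,0,0],20],
    [[0,0,0],[0,0,0],20],
    [[0,0,0],[0,0,0],20]
  ]
}}

```text
time: 10.05
ee_pos: [0.5956, 0.1118, 0.1593]
tcp_rot: [-89.9, 0.0, 99.7]
wrist_force: [-0.8, -0.3, -1.7]
opening: 0.032
```

```bash
python3 s.py; python3 -c "
from h import *
F=[]
for i in range(8):
  c=camera('side');F.append(get_obs()['wrist_force'])
print(np.round(F,2),np.mean(F,0),np.std(F,0))
snap('side','s2');crop('s2',230,80,170,150,4,'c_s2')"
```

```text
time 10.05
q [10.632 11.941  9.9   88.048  0.001  0.972]
ee_pos [0.596 0.112 0.159]
tcp_rot [-89.911   0.     99.661]
wrist_force [-0.805 -0.35  -1.746]
torque [ 0.018 -0.055 -0.023]
opening 0.031964173518377846
-9.273264822695637e-06
[[-0.65 -0.13 -1.  ]
 [ 1.54  0.29 -2.19]
 [-0.21 -0.4  -0.9 ]
 [ 0.31  0.23 -1.56]
 [ 0.07 -0.31 -0.93]
 [-0.91 -0.7  -1.03]
 [-0.03  0.57 -1.21]
 [ 0.29 -0.2  -2.33]] [ 0.04920797 -0.08040355 -1.39424877] [0.69082946 0.38717794 0.53666915]
```

View pics/c_s2.png

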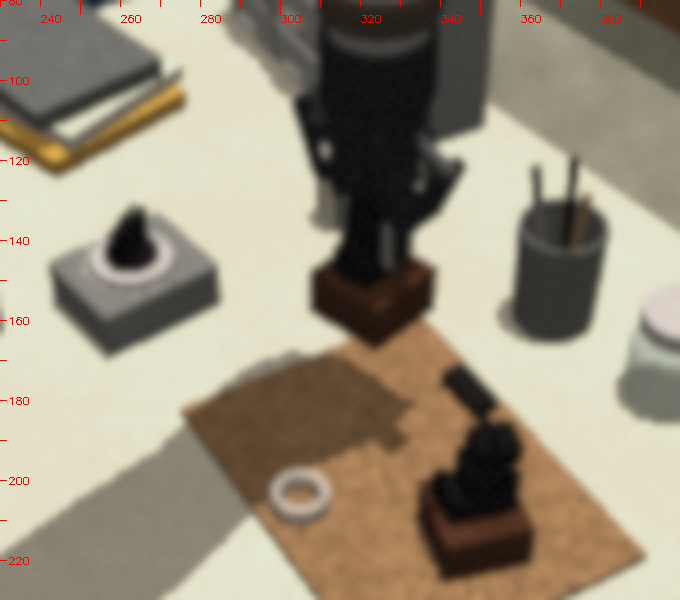

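Call:
{"name": "play_rows", "arguments": {
  "moves": [
    [[0,0,0],[0,0.03,0],20],
    [[0,0,0],[0,0.06,0],20],
    [[0,0,0],[0,0.08,0],20],
    [[0,0,0],[0,0.09,0],20],
    [[0,0,0],[0,0.093,0],20]
  ]
}}

```text
time: 11.0
ee_pos: [0.5955, 0.1118, 0.0664]
tcp_rot: [-89.9, 0.0, 99.7]
wrist_force: [0.5, -0.2, -1.7]
opening: 0.0314
```

Call:
{"name": "play_rows", "arguments": {
  "moves": [
    [[0,0,0],[0,0.001,0],20],
    [[0,0,0],[0,0.002,0],20],
    [[0,0,0],[0,0.003,0],20],
    [[0,0,0],[0,0.004,0],20],
    [[0,0,0],[0,0.004,0],20]
  ]
}}

```text
time: 11.5
ee_pos: [0.5961, 0.1119, 0.0635]
tcp_rot: [-90.0, 0.0, 99.7]
wrist_force: [0.6, 0.2, -1.4]
opening: 0.0311
```

```bash
python3 s.py
```

```text
time 11.5
q [10.632 12.654  0.153 77.48  -0.001  0.974]
ee_pos [0.596 0.112 0.064]
tcp_rot [-90.019   0.001  99.658]
wrist_force [ 0.561  0.232 -1.447]
torque [-0.017  0.018  0.   ]
opening 0.031148163566149353
8.76162886243037e-06
```

Call:
{"name": "play_rows", "arguments": {
  "moves": [
    [[0,0,0],[0,0.0005,0],20],
    [[0,0,0],[0,0.001,0],20],
    [[0,0,0],[0,0.0015,0],20],
    [[0,0,0],[0,0.002,0],20],
    [[0,0,0],[0,0.002,0],20]
  ]
}}

```text
time: 12.0
ee_pos: [0.596, 0.1119, 0.0623]
tcp_rot: [-90.0, -0.0, 99.7]
wrist_force: [-3.8, -0.5, 5.1]
opening: 0.0317
```

Call:
{"name": "play_rows", "arguments": {
  "moves": [
    [[0,0,0],[0,0,0],40],
    [[0,0,0],[0,0,0],45],
    [[0,0,0],[0,0,0],55],
    [[0,0,0],[0,0,0],65],
    [[0,0,0],[0,0,0],70]
  ]
}}

```text
time: 12.5
ee_pos: [0.596, 0.1119, 0.0612]
tcp_rot: [-90.0, 0.0, 99.7]
wrist_force: [-0.0, -0.0, 0.1]
opening: 0.0598
```

Call:
{"name": "play_rows", "arguments": {
  "moves": [
    [[0,0,0],[0,-0.005,0],70],
    [[0,0,0],[0,-0.03,0],70],
    [[0,0,0],[0,-0.07,0],70],
    [[0,0,0],[0,-0.11,0],70],
    [[0,0,0],[0,-0.13,0],70]
  ]
}}

```text
time: 13.0
ee_pos: [0.5967, 0.1121, 0.1958]
tcp_rot: [-90.3, -0.0, 99.7]
wrist_force: [0.3, -0.0, 0.3]
opening: 0.0597
```

```bash
python3 s.py; python3 -c "
from h import *
go([.569,-.039,.19],68)
snap('side','s3');crop('s3',230,80,170,150,4,'c_s3')"
```

```text
time 13.0
q [10.635 12.083 14.091 91.745  0.001  0.971]
ee_pos [0.597 0.112 0.196]
tcp_rot [-90.263  -0.006  99.664]
wrist_force [ 0.342 -0.     0.285]
torque [-0.029 -0.002  0.003]
opening 0.059669612503681475
9.080471841116378e-06
turn [ 0.25 31.66  0.08] shift [-0.1443  0.0055  0.0527] | now [0.5967 0.1121 0.1958] [-9.026e+01 -1.000e-02  9.966e+01] t 13.0
```

View pics/c_s3.png

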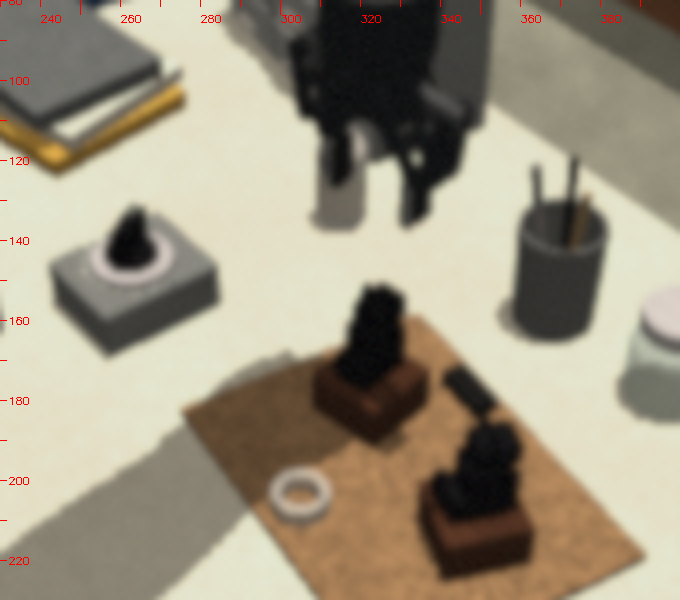

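Call:
{"name": "play_rows", "arguments": {
  "moves": [
    [[0,8,0],[-0.045,0.005,0.016],70],
    [[0,16,0],[-0.09,0.005,0.033],70],
    [[0,24,0],[-0.125,0.005,0.045],70],
    [[0,32,0],[-0.144,0.005,0.053],70],
    [[0,32,0],[-0.144,0.005,0.053],70]
  ]
}}

```text
time: 13.55
ee_pos: [0.5673, -0.0413, 0.1867]
tcp_rot: [-90.0, 0.0, 67.3]
wrist_force: [-0.4, 0.2, -0.4]
opening: 0.0596
```

```bash
python3 -c "
from h import *
c=snap('wrist','w7')
im=cv2.imread('pics/w7.png'); im=np.clip((im/255.)**.5*255,0,255).astype('uint8'); cv2.imwrite('pics/w7b.png',im)
go([.569,-.039,.06],68)"
```

```text
turn [ 0.02 -0.39  0.01] shift [ 0.0013  0.1266 -0.0008] | now [ 0.5677 -0.04    0.1866] [-9.002e+01 -1.000e-02  6.761e+01] t 13.6
```

View pics/w7b.png

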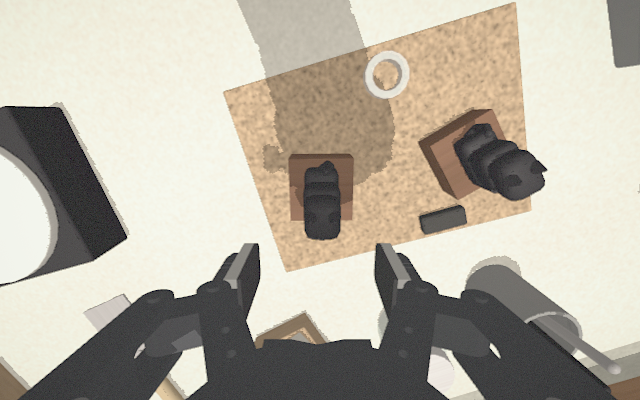

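Call:
{"name": "play_rows", "arguments": {
  "moves": [
    [[0,0,0],[0.002,0.04,-0.001],70],
    [[0,0,0],[0.002,0.075,-0.001],70],
    [[0,0,0],[0.002,0.1,-0.001],70],
    [[0,0,0],[0.002,0.12,-0.001],70],
    [[0,0,0],[0.002,0.126,-0.001],70]
  ]
}}

```text
time: 14.1
ee_pos: [0.5685, -0.0362, 0.0579]
tcp_rot: [-89.8, 0.1, 67.9]
wrist_force: [-0.3, 0.0, 0.3]
opening: 0.0598
```

Call:
{"name": "play_rows", "arguments": {
  "grip_force": 50,
  "moves": [
    [[0,0,0],[0,0,0],60],
    [[0,0,0],[0,0,0],50],
    [[0,0,0],[0,0,0],40],
    [[0,0,0],[0,0,0],30],
    [[0,0,0],[0,0,0],20]
  ]
}}

```text
time: 14.6
ee_pos: [0.5703, -0.0375, 0.0618]
tcp_rot: [-90.1, -0.1, 67.7]
wrist_force: [-1.2, -0.4, 5.7]
opening: 0.0311
```

```bash
python3 s.py
```

```text
time 14.6
q [-3.77   7.874 -5.521 76.476  0.013 18.562]
ee_pos [ 0.57  -0.038  0.062]
tcp_rot [-90.119  -0.054  67.668]
wrist_force [-1.184 -0.373  5.654]
torque [0.213 0.021 0.084]
opening 0.031141711819819187
0.05351314670406282
```

Call:
{"name": "play_rows", "arguments": {
  "moves": [
    [[0,0,0],[0,-0.005,0],20],
    [[0,0,0],[0,-0.025,0],20],
    [[0,0,0],[0,-0.06,0],20],
    [[0,0,0],[0,-0.1,0],20],
    [[0,0,0],[0,-0.125,0],20]
  ]
}}

```text
time: 15.1
ee_pos: [0.5697, -0.0375, 0.1881]
tcp_rot: [-90.1, -0.0, 67.7]
wrist_force: [1.6, -0.7, -4.8]
opening: 0.0313
```

Call:
{"name": "play_rows", "arguments": {
  "moves": [
    [[0,0,0],[0,0,0],20],
    [[0,0,0],[0,0,0],20],
    [[0,0,0],[0,0,0],20],
    [[0,0,0],[0,0,0],20],
    [[0,0,0],[0,0,0],20]
  ]
}}

```text
time: 15.6
ee_pos: [0.5691, -0.0374, 0.184]
tcp_rot: [-89.9, 0.0, 67.7]
wrist_force: [-0.5, -0.5, -3.8]
opening: 0.0313
```

```bash
python3 s.py; python3 -c "
from h import *
F=[]
for i in range(5):
  c=camera('side');F.append(get_obs()['wrist_force'])
print(np.mean(F,0),np.std(F,0))
snap('side','s4');crop('s4',230,50,170,150,4,'c_s4')
go([.456,-.353,.17],50)
t=load('top1');s=load('side1')"
```

```text
time 15.6
q [-3.764  7.168  7.212 90.162  0.002 18.571]
ee_pos [ 0.569 -0.037  0.184]
tcp_rot [-89.888   0.036  67.665]
wrist_force [-0.467 -0.488 -3.765]
torque [-0.026 -0.049 -0.037]
opening 0.031324642064725766
-0.00020642223717004526
[ 0.3108456  -0.13653717 -4.57708075] [0.52291346 0.42541322 0.34256248]
turn [ 0.   17.66 -0.  ] shift [-0.335   0.0153 -0.0149] | now [ 0.5696 -0.0375  0.1853] [-90.     0.    67.66] t 15.9
```

View pics/c_s4.png

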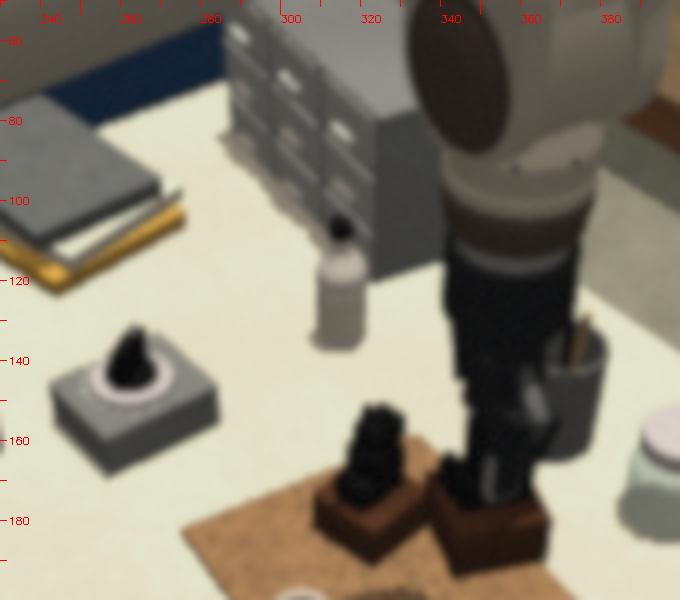

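Call:
{"name": "play_rows", "arguments": {
  "moves": [
    [[0,0,0],[-0.015,0,-0.001],20],
    [[0,0,0],[-0.04,0,-0.002],20],
    [[0,0,0],[-0.07,0,-0.004],20],
    [[0,0,0],[-0.1,0,-0.005],20],
    [[0,0,0],[-0.13,0,-0.006],20]
  ]
}}

```text
time: 16.4
ee_pos: [0.5249, -0.1616, 0.1855]
tcp_rot: [-90.0, 0.0, 67.7]
wrist_force: [0.2, -0.5, -3.2]
opening: 0.031
```

Call:
{"name": "play_rows", "arguments": {
  "moves": [
    [[0,0,0],[-0.03,0,-0.001],20],
    [[0,0,0],[-0.06,0,-0.003],20],
    [[0,0,0],[-0.09,0,-0.004],20],
    [[0,0,0],[-0.12,0,-0.006],20],
    [[0,0,0],[-0.14,0,-0.007],20]
  ]
}}

```text
time: 16.9
ee_pos: [0.4777, -0.2945, 0.1854]
tcp_rot: [-90.0, 0.0, 67.6]
wrist_force: [0.1, 0.5, -4.4]
opening: 0.0314
```

```bash
python3 -c "
from h import *
c=snap('wrist','w8')
go([.456,-.353,.17],67.7)
t=snap('top','t8')"
```

```text
turn [ 0.   -0.19 -0.1 ] shift [-0.0604  0.0154 -0.0023] | now [ 0.477  -0.2963  0.1853] [-90.     0.1   67.51] t 16.95
```

View pics/w8.png

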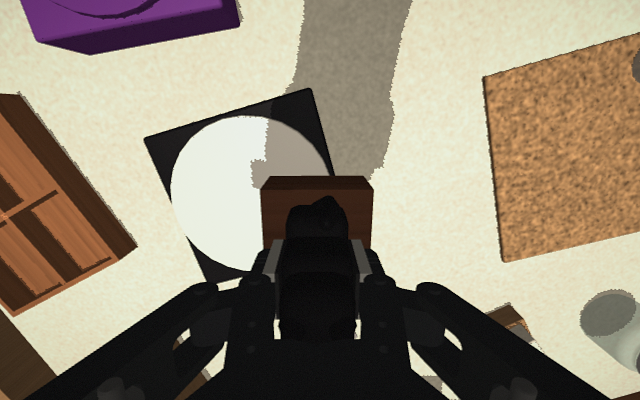

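```bash
python3 -c "
from h import *
c=load('w8')
im=c['img'].astype(int); 
from scipy.optimize import least_squares
pts=np.array([(170,190),(248,115),(243,271),(184,147),(195,243),(300,133),(222,266)],float)
P=np.array([at(c,*p,.07) for p in pts])
r=least_squares(lambda x:np.hypot(P[:,0]-x[0],P[:,1]-x[1])-x[2],[.456,-.353,.075]);print(r.x,r.fun)
print(tri([(c,248.5,192.5),(load('top1'),425.8,205.5)]))"
```

```text
[ 0.45755996 -0.35073983  0.0749679 ] [ 8.13703994e-04  1.59875038e-04 -3.20594187e-05  4.02689316e-05
 -2.10656292e-03 -3.34604275e-04  1.45937865e-03]
(array([ 0.45889895, -0.36752248,  0.01758357]), [np.float64(0.0016489635785921605), np.float64(0.001648963578592251)])
```

Call:
{"name": "play_rows", "arguments": {
  "moves": [
    [[0,0,0],[-0.025,0.004,-0.001],20],
    [[0,0,0],[-0.045,0.009,-0.002],20],
    [[0,0,0],[-0.056,0.015,-0.003],20],
    [[0,0,0],[-0.059,0.02,-0.003],20],
    [[0,0,0],[-0.059,0.021,-0.003],20]
  ]
}}

```text
time: 17.5
ee_pos: [0.459, -0.3475, 0.1635]
tcp_rot: [-89.9, -0.0, 67.6]
wrist_force: [0.5, 0.2, -2.9]
opening: 0.0313
```

Call:
{"name": "play_rows", "arguments": {
  "moves": [
    [[0,0,0],[0,0,0],20],
    [[0,0,0],[0,0,0],20],
    [[0,0,0],[0,0,0],20],
    [[0,0,0],[0,0,0],20],
    [[0,0,0],[0,0,0],20]
  ]
}}

```text
time: 18.0
ee_pos: [0.4595, -0.3477, 0.1645]
tcp_rot: [-90.0, 0.0, 67.7]
wrist_force: [0.0, -0.1, -4.8]
opening: 0.0311
```

```bash
python3 s.py;python3 -c "
from h import *
c=snap('side','s9');snap('top','t9')
crop('s9',330,190,150,180,4,'c_s9')
go([.457,-.352,.165],67.7)"
```

```text
time 18.0
q [-37.117   7.708   5.658  87.934   0.001 -14.798]
ee_pos [ 0.459 -0.348  0.165]
tcp_rot [-90.016   0.004  67.68 ]
wrist_force [ 0.047 -0.144 -4.825]
torque [ 0.033  0.005 -0.007]
opening 0.03105024703443921
0.0016952270379988477
turn [ 0.01 -0.03 -0.  ] shift [-0.0048 -0.0006  0.0006] | now [ 0.4594 -0.3478  0.1644] [-90.01   0.    67.67] t 18.1
```

View pics/c_s9.png

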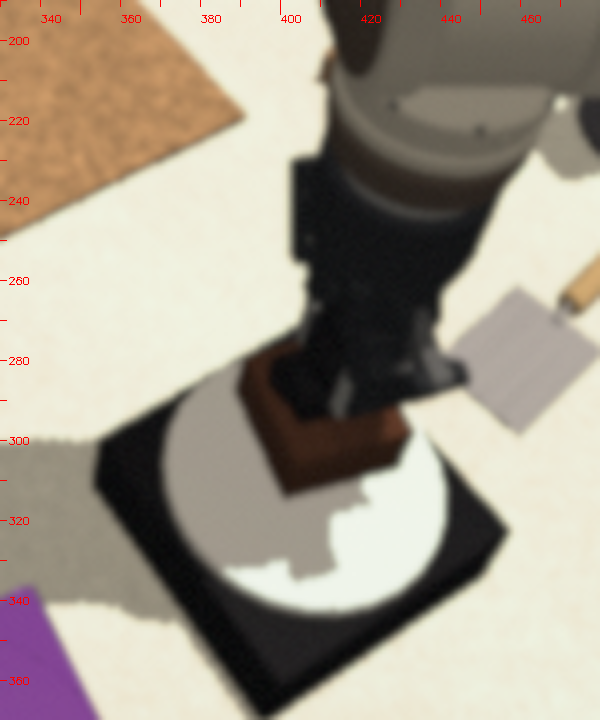

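View pics/t9.png

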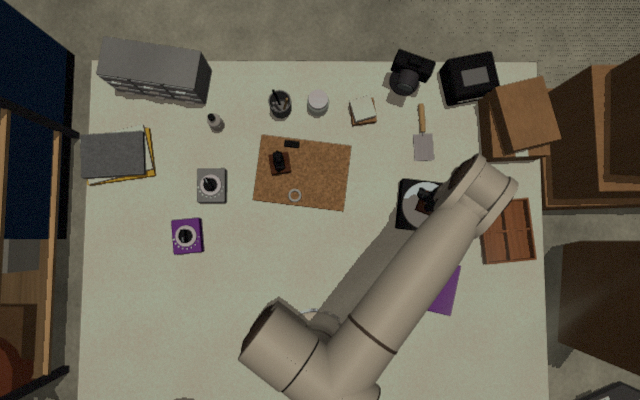

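Call:
{"name": "play_rows", "arguments": {
  "moves": [
    [[0,0,0],[-0.002,0,0],20],
    [[0,0,0],[-0.004,0,0],20],
    [[0,0,0],[-0.005,0,0],20],
    [[0,0,0],[-0.005,0,0],20],
    [[0,0,0],[-0.005,0,0],20]
  ]
}}

```text
time: 18.6
ee_pos: [0.4574, -0.3526, 0.1643]
tcp_rot: [-90.0, -0.0, 67.7]
wrist_force: [-0.8, -0.4, -3.4]
opening: 0.0316
```

Call:
{"name": "play_rows", "arguments": {
  "moves": [
    [[0,0,0],[0,0,0],20],
    [[0,0,0],[0,0,0],20],
    [[0,0,0],[0,0,0],20],
    [[0,0,0],[0,0,0],20],
    [[0,0,0],[0,0,0],20]
  ]
}}

```text
time: 19.1
ee_pos: [0.4574, -0.3525, 0.1643]
tcp_rot: [-90.0, 0.0, 67.7]
wrist_force: [0.1, -0.3, -4.5]
opening: 0.0309
```

```bash
python3 s.py;python3 -c "
from h import *
c=snap('side','s10')
crop('s10',240,100,160,150,4,'c_s10b'); crop('s10',350,240,110,110,6,'c_s10')
y=np.radians(-22.3)
for z in(.105,.111,.117):
  print(z,[np.round(proj(c,[.457+np.cos(y)*a-np.sin(y)*b,-.352+np.sin(y)*a+np.cos(y)*b,z]),1) for a,b in((-.032,-.032),(.032,-.032),(-.032,.032))])"
```

```text
time 19.1
q [-37.617   7.899   5.85   87.953  -0.001 -15.28 ]
ee_pos [ 0.457 -0.352  0.164]
tcp_rot [-89.997   0.001  67.663]
wrist_force [ 0.068 -0.296 -4.473]
torque [-0.029  0.028  0.005]
opening 0.030944803405572718
2.925824105659558e-05
0.105 [array([400.3, 318.9]), array([429.1, 311.2]), array([388. , 291.6])]
0.111 [array([400.8, 317.6]), array([429.8, 309.8]), array([388.4, 290.1])]
0.117 [array([401.3, 316.2]), array([430.4, 308.4]), array([388.8, 288.7])]
```

View pics/c_s10.png

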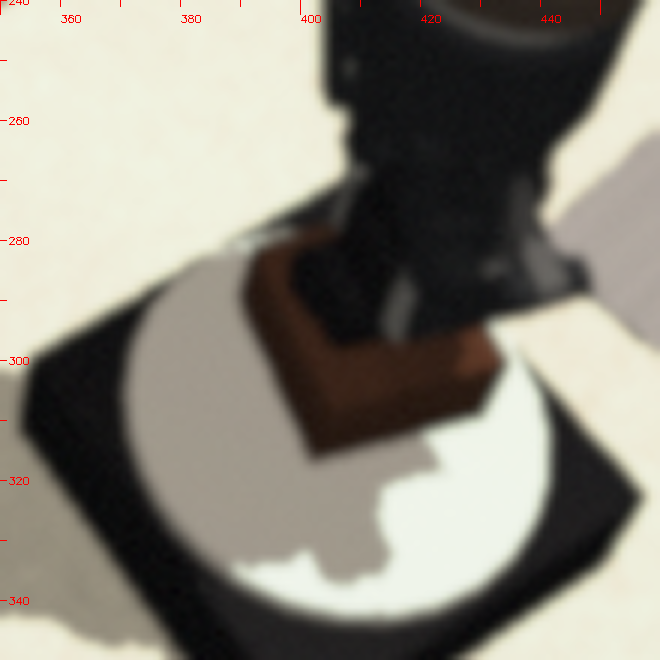

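View pics/c_s10b.png

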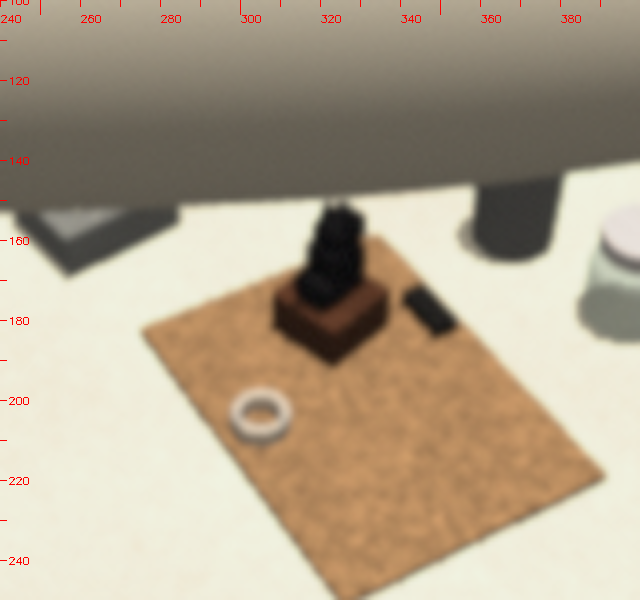

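```bash
python3 -c "
from workcell import job_done
print(job_done())"
```

```text
the job is handed in; nothing more can be done
None
```

The job is handed in, about 19 s into the 72 s limit. The right cat is the heavy one, and the arm is holding it over the display disc.

- **Dimmer:** I turned the knob clockwise by about 0.6 rad. Resistance then rose from about 0.04 N m to 3–4 N m and the fingers slipped round the bar by about 13°, so I took that as the end stop. The wrist picture after release shows the pointer about 33° further clockwise than before. I took no later close-up of the knob.
- **Weighing:** The left cat pulled about 1.4–1.7 N (roughly 0.15 kg). I stood it back on its spot and let go, and it is upright in the last side picture. The right cat pulled about 4.5 N (roughly 0.46 kg).
- **Final hold:** The tool measured (0.457, −0.352) against a disc centre of about (0.457, −0.352). The plinth corners in the side view fit an upright cat with its base at about 0.113 m, roughly 40 mm above the disc. Wrist force was steady at about −4.5 N.
- **Disagreement:** One two-view check of the disc height, from views too alike to be reliable, gave a nonsense value (18 mm). I dropped it because the top and side cameras gave 69 mm and the fitted disc radius came out at 75 mm.
- **Other objects:** In the last pictures the rest of the scene looked to be where it was. I did not measure it, and the arm hid parts of it.

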